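Drive a file's tang into its handle and rack the finished file

ROBOT

A 6-joint arm with a two-finger parallel gripper is mounted at the origin on a cart in front of the work surface, level with it; the furniture and walls round the work are solid. World frame = base frame: x ahead of the robot, y to its left, z up, the work surface at z = 0. Lengths are in mm, angles in rad, forces in N, time in s.
With the tool pointing down it reaches from about 300 to 775 mm from the base axis. Payload 14.6 kg.
Tool frame: the origin (TCP) lies on the centre line of the jaws, within the pads' length; the fingertips stand 8 mm ahead of it and the grasp point (between the pads) lies 11 mm behind it; z points along the fingers, y is the line along which they close (so a half turn about z gives the same grasp; the last joint's range is limited). The gripper opens to 94 mm and grips with 3 to 60 N. Pads are 16 mm wide; open, the fingers measure 119 mm over their backs; the gripper's body (75 mm by 177 mm) begins 78 mm behind the grasp point.
Start: joints at [-1.374, 0.3, 1.521, -0, 1.321, -0.067], TCP at [143.406, -530.965, 213.446] pointing down, gripper open.
Joint ranges: [-3.03, 3.03], [-0.79, 2.21], [0.23, 2.52], [-1.04, 4.18], [0, 3.07], [-2.55, 2.55]. Speed limits (rad/s): [2.22, 2.22, 2.57, 3.14, 3.14, 3.14].

INTERFACE

Orientations are given as [roll, pitch, yaw] about the fixed x, y, z axes, in that order (R = Rz(yaw) Ry(pitch) Rx(roll)).
In Python, from cell import manip gives the robot as it stands.
- The arm moves only by the tool jog_arm, never from a script. Its argument "rows" is one flat list of numbers, 7 for each row, row after row: the shift along the world's x, y, z in cm, then the turn, a rotation vector about the world's x, y, z in rad, then the closure, from 0 (fully open) to 1 (shut). In form: [dx, dy, dz, rx, ry, rz, fingers, dx, dy, dz, rx, ry, rz, fingers, ...]. A call has 1 to 20 rows; each row shifts and turns the commanded pose from where the row before left it; what a row does not reach is not made up. A row lasts 1/12 s, in which the tool goes at most 41.7 mm and 7.16 degrees, less where a joint would pass 70% of its speed; a pose out of reach is approached as far as the arm can. A call with a gripper value outside its range is refused whole. The fingers move at their own pace and stop on an object; "newtons" is the grip in N (left out, the last holds). Time passes only in rows, so rows that do not move let the fingers close. It gives the time, the measured TCP pose, the force, the opening and the grip force at its end, in the units of the state.
- manip.read_state(): the state, without advancing time (a new reading comes with each control period).
- manip.camera(name): name is "scene" or "top" or "wrist"; returns (picture, depth): 400x640x3 uint8, blue, green, red; 400x640 float32, mm along the optical axis (not along the pixel's ray), 0 where there is no reading.
- manip.camera_model(name): a dict with "K" (3x3 intrinsics, pixels), "R" (3x3) and "t" (3): a world point X has camera coordinates R X + t. Camera axes: x right, y down, z forward; pixel columns grow to the right and rows downward; lengths in mm; the calibration is good to about 2 mm. The wrist camera is an equidistant fisheye: a pixel r from the principal point sees the ray r / f radians off the axis. A picture is of the moment at which its call begins: read the wrist's pose just before it. camera_model takes no time and is no camera call; for the wrist camera it gives the pose at the moment of the call.
- manip.sign_off(): hands the job in; it is judged then, once.
The state is a dict: "clock": time; "joints": joint angles; "qd": joint speeds; "effort": joint torques, N m; "eef_pos": TCP position; "eef_rot": TCP orientation; "wrist_force": force on the tool from outside, world axes, zero at the start; "moment": the same for the moment, N m; "finger_gap": finger opening in mm; "finger_force": force on a finger pad.
Only numpy, scipy, OpenCV 4.12 (cv2) and the standard library are available. Lean on these libraries where they do the work, as an engineer would, in place of code of your own. Each camera call takes 0.05 s, during which the arm holds its last target. There are 200 camera calls.

TASK

The bare square file in the rack needs the loose wooden handle that stands in the round metal bench block. Put the file's tapered tang into the handle's brass ferrule and tap or push it down there until the blade's shoulder meets the ferrule: firmly, so that the wedged tang alone holds the handle on, but never over 30 N, which would split the wood. Then lift the file by its blade, handle hanging from it, lower it, handle down, into the rack's empty large hole until it stands on the bottom, and only then let go, disturbing nothing else.

Things in the scene. Friction and masses are not known exactly. Their poses are not given: they have to be found in the camera images.
- square_file: Bare square file, grey steel, 0.14 kg: blade 13 x 13 mm, 120 mm long, sides parallel to its x and y axes; below it a round tapered tang. Origin: centre of the flat shoulder where blade and tang meet; +z runs along the blade to its free end, 120 mm away. It starts upright at one end of the rack, tang down in the small hole, shoulder on the rack's top.
- tang_tip (a point): Rounded end of the file's tang, 30 mm below the shoulder. The tang is 9.7 mm across at the shoulder and 6.9 mm near this end, half angle 2.9 degrees.
- file_handle: Loose turned wooden file handle, 92 mm tall, 0.06 kg, 26 mm thick at the butt (its edge rounded 2 mm), the top 20 mm a brass ferrule 19 mm across. Origin: centre of the butt's underside; +z runs up to the ferrule. Starts upright and loose in the bench block.
- ferrule_mouth (a point): Centre of the ferrule's upper face, 92 mm above the butt. The bore is 9 mm wide here, 37 mm deep, with the tang's taper: the tang drops in freely until its shoulder is about 7 mm above this face, then binds; the push needed grows steadily, to 14-24 N (friction varies) as the shoulder reaches the face and stops dead against it.
- bench_block: Heavy round metal bench block, 74 mm across, 54 mm high, fixed. Origin: centre of its underside. Its central bore, 29 mm wide and 34 mm deep, holds the handle upright with some play; the handle stands in it on a soft rubber cushion.
- block_seat (a point): Where the handle's butt stands: centre of the rubber cushion's top (at rest) in the bench block's bore, 20 mm above the block's underside.
- cushion: Round black rubber cushion, 28.6 mm across, at the bottom of the bench block's bore, under the handle; it gives several mm under a firm push (11 mm at most) and springs back. Origin: centre of its top.
- file_rack: Pale wooden file rack, a block 56 mm (x) by 230 mm (y) by 42 mm high, fixed, with a row of four holes 30 mm deep along its y axis: small hole of the bare file at y = +80 mm, empty hole at +20, handled round file at -34, handled flat file at -84. Origin: centre of its underside.
- home_hole (a point): Centre of the floor of the rack's empty hole, 31 mm wide and 30 mm deep, floor 12 mm above the rack's underside, rim 42 mm above it. The handle's butt must stand here.
- round_file: Short round file with its wooden handle, 132 mm tall, standing handle down in the rack: leave alone. Origin: centre of the butt's underside.
- flat_file: Short flat file with its wooden handle, 130 mm tall, standing handle down in the rack: leave alone. Origin: centre of the butt's underside.
- nozzle_tin: Small round grey tin, 43 mm across, 21 mm high: leave alone. Origin: centre of its underside.
- glue_bottle: Slim glue bottle with a long nozzle, 30 mm across, 92 mm tall, standing: leave alone. Origin: centre of its underside.
- sanding_block: Brown sanding sponge, 48 x 68 x 24 mm: leave alone. Origin: centre of its underside.

How it is judged (in metres and radians):
On the way, in this order (a step that is already met when the one before it is completed fails the run):
1. tang driven home in the handle while the handle stands in the bench block (distance between square_file and ferrule_mouth below 0.0015 m and angle between the z axis of square_file and the z axis of file_handle, either way round below 0.05 rad and horizontal distance between file_handle and block_seat below 0.006 m and z of file_handle in the frame of block_seat below 0.006 m), for 0.2 s.
2. file lifted by the blade, the handle hanging from the wedged tang alone (distance between square_file and ferrule_mouth below 0.0015 m and angle between the z axis of square_file and the z axis of file_handle, either way round below 0.05 rad and height (world z) of file_handle above 0.062 m and contact force between the fingers and file_handle below 0.2 N and contact force between file_handle and bench_block below 0.1 N and contact force between the fingers and square_file above 1 N), for 0.2 s.
3. handle set down on the floor of the rack's empty hole while the blade is still held (distance between square_file and ferrule_mouth below 0.0015 m and angle between the z axis of square_file and the z axis of file_handle, either way round below 0.05 rad and horizontal distance between file_handle and home_hole below 0.006 m and z of file_handle in the frame of home_hole below 0.004 m and contact force between the fingers and square_file above 1 N), for 0.05 s.
At the end, for the whole second after the job is handed in: The square file stands at rest in the rack's empty large hole, handle down: butt on the hole's floor (within 4 mm) and within 5 mm of its centre, leaning less than 0.1 rad; its shoulder is still within 1.5 mm of the ferrule's face and the file in line with the handle (0.05 rad) (distance between square_file and ferrule_mouth below 0.0015 m and angle between the z axis of square_file and the z axis of file_handle, either way round below 0.05 rad and horizontal distance between file_handle and home_hole below 0.005 m and z of file_handle in the frame of home_hole below 0.004 m and angle between file_handle's own z axis and vertical below 0.1 rad and linear speed of file_handle below 0.02 m/s); the robot touches nothing.
It fails at once if the handle was pushed down on the cushion with more than 30 N: the wood splits (contact force between file_handle and cushion above 30 N).
It fails at once if one of the handled files in the rack was moved more than 12 mm (distance of any of round_file, flat_file from where it was at the start of the episode above 0.012 m).
It fails at once if the tin, the glue bottle or the sanding sponge was moved more than 20 mm (distance of any of nozzle_tin, glue_bottle, sanding_block from where it was at the start of the episode above 0.02 m).
It also fails if it takes over 46 s, if anything falls off the work surface, if the arm or the gripper's body presses on something with over 40 N, if the wrist force passes 120 N, or if a joint passes its speed limit or range.

## Working session

There is one attempt and no reset: what is moved stays moved. The work goes in short steps, Python scripts to look and compute and a tool call to move; the robot and the scene stay as the last step left them, time stands still between calls to the robot, and variables do not carry over. Pictures are saved under pics/ and viewed, at most 10 in all, crops included, and the job is handed in when it is done.

Besides the shell and the picture viewer there is one more tool, called as name(argument=value, ...) on one line, values as JSON. jog_arm: Moves the arm, as the interface text tells. Its arguments: {"type":"object","properties":{"rows":{"type":"array"},"newtons":{"type":"number"}},"required":["rows"]}

```bash
mkdir -p pics; python3 - <<'E'
from cell import manip
import cv2,numpy as np
for n in("top","scene"):
    p,d=manip.camera(n); cv2.imwrite(f"pics/{n}0.png",p); np.save(f"pics/{n}0.npy",d)
    m=manip.camera_model(n); np.savez(f"pics/{n}0.npz",**{k:np.array(m[k]) for k in "KRt"}); print(n,m)
print(manip.read_state())
E
```

```text
top {'K': array([[389.12009637,   0.        , 318.55299602],
       [  0.        , 389.12009637, 197.29536062],
       [  0.        ,   0.        ,   1.        ]]), 'R': array([[-0.02009761, -0.99957518,  0.02110818],
       [-0.98342753,  0.01595923, -0.18059789],
       [ 0.1801843 , -0.02438795, -0.98333049]]), 't': array([-56.15412991, 491.01586403, 874.98325704])}
scene {'K': array([[490.2824935 ,   0.        , 322.55815169],
       [  0.        , 490.2824935 , 198.62981062],
       [  0.        ,   0.        ,   1.        ]]), 'R': array([[-0.75278209, -0.65779853,  0.02490429],
       [-0.32982861,  0.34417307, -0.87906654],
       [ 0.56967729, -0.6699597 , -0.4760481 ]]), 't': array([347.05562362, 262.78143403, 590.0926386 ])}
{'clock': 0.1, 'joints': array([-1.37357129e+00,  3.00440061e-01,  1.52153612e+00,  1.72178334e-05,
        1.32073965e+00, -6.65757844e-02]), 'qd': array([-1.14062486e-05, -2.23809707e-03, -1.24279776e-03, -5.54417581e-05,
        5.51697532e-04,  9.66002603e-04]), 'effort': array([ 1.46340280e-03, -5.32638502e+01, -3.53279757e+01,  7.09460699e-02,
        2.35438946e-02, -6.11528935e-05]), 'eef_pos': array([ 143.37957757, -530.72839335,  212.92238256]), 'eef_rot': array([-3.14047307e+00, -9.13617403e-05,  2.63796498e-01]), 'wrist_force': array([-0.32073953,  0.40543638,  0.46518396]), 'moment': array([ 0.00867925, -0.06887884, -0.03261207]), 'finger_force': 0.0, 'finger_gap': 94.0509890302499}
```

View pics/top0.png

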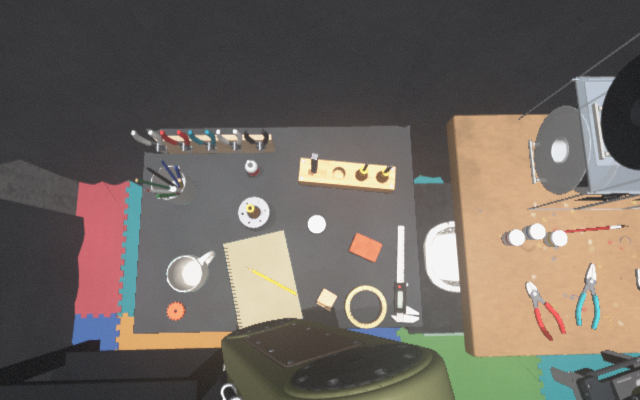

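View pics/scene0.png

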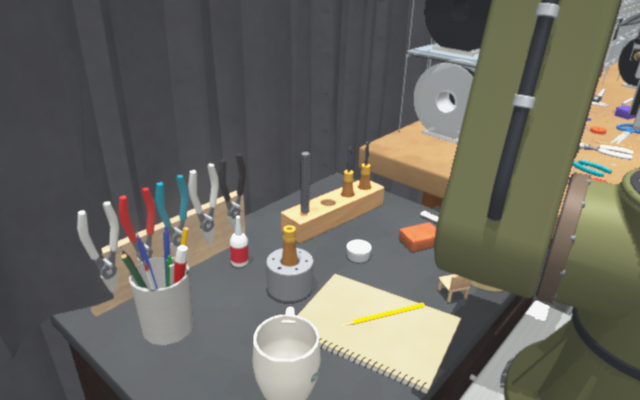

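The top view shows the rack around (347,174), with the bare file at (313,165) and the empty hole at (339,173). The bench block with the handle is at (253,212). In the scene view the file spans (305,153)–(305,212) and the ferrule is at (289,230). I'll enlarge both.

```bash
python3 - <<'E'
import cv2
p=cv2.imread("pics/top0.png")[125:240,235:400]; cv2.imwrite("pics/topc.png",cv2.resize(p,None,fx=4.8,fy=4.8,interpolation=cv2.INTER_CUBIC))
p=cv2.imread("pics/scene0.png")[145:305,225:395]; cv2.imwrite("pics/scenec.png",cv2.resize(p,None,fx=3.7,fy=3.7,interpolation=cv2.INTER_CUBIC))
E
```

```text
(no output)
```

View pics/topc.png

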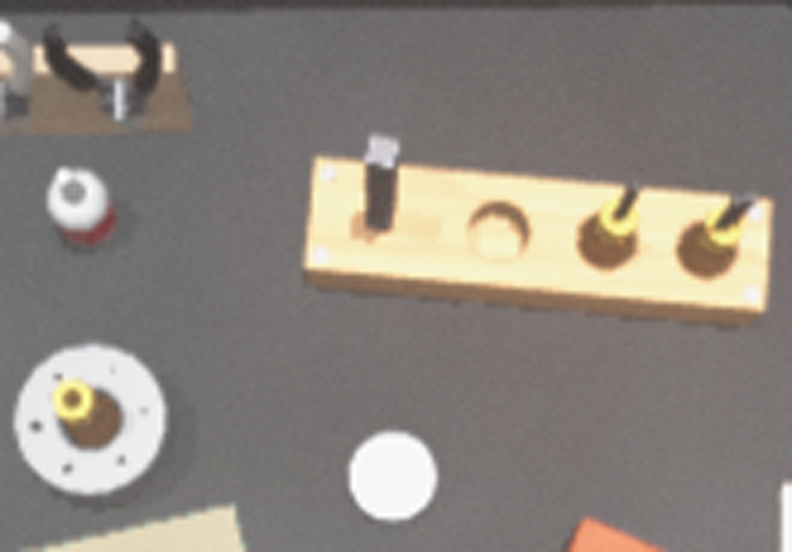

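View pics/scenec.png

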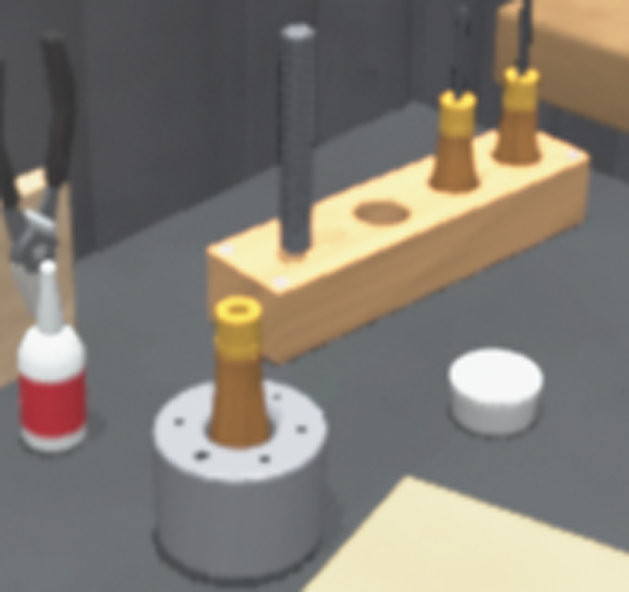

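Read-offs, as crop pixels (top | scene):
- File's free end: (382,150) | (297,31)
- Ferrule mouth: (73,400) | (239,309)
- Empty hole rim: (499,232) | (382,212)
- Block top: (91,419) | (241,428)
- Rack top corners in the top view: (315,157), (773,200), (766,312), (304,270)

```bash
cat > h.py <<'E'
import numpy as np
T=np.load("pics/top0.npz");S=np.load("pics/scene0.npz")
def ray(m,uv):
    d=m["R"].T@np.linalg.inv(m["K"])@np.r_[uv,1]; return -m["R"].T@m["t"],d/np.linalg.norm(d)
def tc(U): return (np.array(U)+.5)/4.8-.5+[235,125]
def sc(U): return (np.array(U)+.5)/3.7-.5+[225,145]
def tri(rs):
    A=sum(np.eye(3)-np.outer(d,d) for o,d in rs);b=sum((np.eye(3)-np.outer(d,d))@o for o,d in rs)
    X=np.linalg.solve(A,b); return X,[np.linalg.norm((np.eye(3)-np.outer(d,d))@(X-o)) for o,d in rs]
def atz(r,z): o,d=r; return o+d*(z-o[2])/d[2]
E
python3 - <<'E'
from h import *
np.set_printoptions(precision=1,suppress=True)
for n,a,b,z in [("filetop",(382,150),(297,31),162),("mouth",(73,400),(239,309),112),("hole",(499,232),(382,212),42),("block",(91,419),(241,428),54),("ferR",(620,218),(457,98),104),("shoulder",(377,229),(295,250),42)]:
    print(n,*tri([ray(T,tc(a)),ray(S,sc(b))]),atz(ray(T,tc(a)),z),atz(ray(S,sc(b)),z))
c=[atz(ray(T,tc(a)),42) for a in [(315,157),(773,200),(766,312),(304,270)]]
print(np.array(c))
ctr=np.mean(c,0); y=(c[0]+c[3]-c[1]-c[2]);y/=np.linalg.norm(y); print(ctr,"yaw",np.arctan2(-y[0],y[1]))
for k in(80,20,-34,-84): print(k,ctr+k*y)
E
```

```text
filetop [557.  -55.2 160.4] [np.float64(0.7185765455837545), np.float64(0.7185765455836699)] [557.2 -54.8 162. ] [553.7 -52.6 162. ]
mouth [456.5  86.3 110.9] [np.float64(0.34826482017015065), np.float64(0.3482648201700283)] [456.6  86.3 112. ] [454.9  87.5 112. ]
hole [ 549.3 -114.8   40.6] [np.float64(0.3664009139633615), np.float64(0.3664009139633249)] [ 549.3 -114.5   42. ] [ 547.3 -113.    42. ]
block [456.2  86.4  52. ] [np.float64(0.6019081484555745), np.float64(0.6019081484554525)] [456.4  86.5  54. ] [453.6  88.2  54. ]
ferR [ 543.4 -168.2   91. ] [np.float64(0.3263157027745574), np.float64(0.326315702774481)] [ 539.8 -166.4  104. ] [ 526.9 -145.9  104. ]
shoulder [552.6 -52.8  41.7] [np.float64(1.0016102667905542), np.float64(1.0016102667905582)] [551.7 -53.4  42. ] [553.2 -52.   42. ]
[[ 589.5  -22.8   42. ]
 [ 563.8 -253.2   42. ]
 [ 506.3 -246.5   42. ]
 [ 531.3  -16.7   42. ]]
[ 547.7 -134.8   42. ] yaw -0.10960471869170296
80 [556.5 -55.3  42. ]
20 [ 549.9 -114.9   42. ]
-34 [ 544.  -168.6   42. ]
-84 [ 538.5 -218.3   42. ]
```

Measured points agree with the stated sizes: file top z 160, ferrule mouth z 111, hole rim z 41, rack yaw −0.11. The file stands at about (556.5,−55), the mouth at (456.5,86.4) and the hole at (549.5,−114.8). I'll fly to above the file.

jog_arm(rows=[2.295,2.642,0.1,0,0,-0.0208,0,2.295,2.642,0.1,0,0,-0.0208,0,2.295,2.642,0.1,0,0,-0.0208,0,2.295,2.642,0.1,0,0,-0.0208,0,2.295,2.642,0.1,0,0,-0.0208,0,2.295,2.642,0.1,0,0,-0.0208,0,2.295,2.642,0.1,0,0,-0.0208,0,2.295,2.642,0.1,0,0,-0.0208,0,2.295,2.642,0.1,0,0,-0.0208,0,2.295,2.642,0.1,0,0,-0.0208,0,2.295,2.642,0.1,0,0,-0.0208,0,2.295,2.642,0.1,0,0,-0.0208,0,2.295,2.642,0.1,0,0,-0.0208,0,2.295,2.642,0.1,0,0,-0.0208,0,2.295,2.642,0.1,0,0,-0.0208,0,2.295,2.642,0.1,0,0,-0.0208,0,2.295,2.642,0.1,0,0,-0.0208,0,2.295,2.642,0.1,0,0,-0.0208,0,0,0,0,0,0,0,0,0,0,0,0,0,0,0])

```text
clock: 1.77
eef_pos: [556.8, -54.3, 230.7]
eef_rot: [-3.142, 0.001, -0.108]
wrist_force: [-0.8, -0.1, -0.0]
finger_gap: 94.0
finger_force: 0.0
```

```bash
python3 - <<'E'
from cell import manip
import cv2,numpy as np
s=manip.read_state();print(s["eef_pos"],s["eef_rot"],s["wrist_force"],s["joints"])
m=manip.camera_model("wrist");p,d=manip.camera("wrist");cv2.imwrite("pics/w1.png",p)
np.savez("pics/w1.npz",**{k:np.array(m[k]) for k in "KRt"});print(m)
E
```

```text
[556.77017034 -54.27060681 230.65382454] [-3.14156838e+00  1.33894001e-03 -1.08141126e-01] [-0.83329361 -0.12551488 -0.03002735] [-1.62617097e-01  3.09059919e-01  1.46876793e+00 -4.97179484e-05
  1.36510308e+00  1.51633056e+00]
{'K': array([[309.70691629,   0.        , 317.70406963],
       [  0.        , 309.70691629, 197.71782531],
       [  0.        ,   0.        ,   1.        ]]), 'R': array([[-1.07758435e-01, -9.94177070e-01,  2.70704770e-04],
       [-9.53273659e-01,  1.03402224e-01,  2.83861428e-01],
       [-2.82236514e-01,  3.03304075e-02, -9.58865275e-01]]), 't': array([  5.75536159, 500.25653335, 568.01203986])}
```

View pics/w1.png

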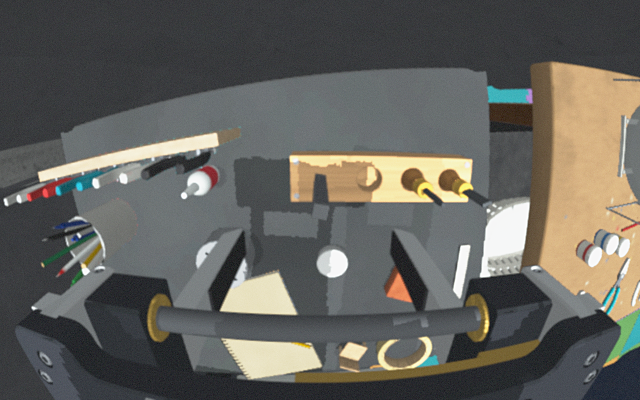

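The wrist view shows the rack at (380,178), the empty hole at (370,178), and the file below between the open fingers at about (320,190). I'll descend and close lightly first.

jog_arm(rows=[0,-0.08,-2.6,0,0,0,0,0,0,-2.6,0,0,0,0,0,0,-2.6,0,0,0,0,0,0,-2.6,0,0,0,0,0,0,-2.6,0,0,0,0,0,0,0,0,0,0,0.5,0,0,0,0,0,0,1,0,0,0,0,0,0,1,0,0,0,0,0,0,1,0,0,0,0,0,0,1,0,0,0,0,0,0,1,0,0,0,0,0,0,1], newtons=10)

```text
clock: 2.82
eef_pos: [556.7, -56.3, 102.1]
eef_rot: [3.142, -0.001, -0.111]
wrist_force: [0.6, -0.0, -0.9]
finger_gap: 50.8
finger_force: 0.0
```

jog_arm(rows=[0,0.1,0,0,0,0,1,0,0,0,0,0,0,1,0,0,0,0,0,0,1,0,0,0,0,0,0,1,0,0,0,0,0,0,1,0,0,0,0,0,0,1,0,0,0,0,0,0,1,0,0,0,0,0,0,1])

```text
clock: 3.48
eef_pos: [556.5, -55.2, 101.4]
eef_rot: [-3.142, 0.0, -0.111]
wrist_force: [1.3, 0.0, 0.0]
finger_gap: 14.3
finger_force: 10.0
```

jog_arm(rows=[0,0,0,0,0,0,1,0,0,0,0,0,0,1,0,0,0,0,0,0,1,0,0,0,0,0,0,1], newtons=60)

```text
clock: 3.82
eef_pos: [556.5, -55.2, 101.4]
eef_rot: [-3.142, 0.0, -0.111]
wrist_force: [0.1, -0.1, -0.7]
finger_gap: 13.2
finger_force: 60.0
```

Gripped square (gap 13.2). Now I'll lift and carry it to above the ferrule.

jog_arm(rows=[0,0,1,0,0,0,1,0,0,2,0,0,0,1,0,0,2.5,0,0,0,1,0,0,3,0,0,0,1,0,0,2.5,0,0,0,1,-0.5,0.7,0,0,0,0,1,-1.5,2.1,0,0,0,0,1,-2,2.83,0,0,0,0,1,-2,2.83,0,0,0,0,1,-2,2.83,0,0,0,0,1,-1.5,2.1,0,0,0,0,1,-0.5,0.77,0,0,0,0,1,0,0,0,0,0,0,1,0,0,0,0,0,0,1,0,0,0,0,0,0,1])

```text
clock: 5.07
eef_pos: [457.1, 85.6, 211.4]
eef_rot: [3.141, -0.0, -0.111]
wrist_force: [0.1, -0.1, -1.5]
finger_gap: 13.9
finger_force: 60.0
```

```bash
python3 - <<'E'
from cell import manip
import cv2,numpy as np
s=manip.read_state();print(s["eef_pos"],s["eef_rot"],s["wrist_force"],s["finger_gap"])
a,_=manip.camera("top");b,_=manip.camera("scene");c,_=manip.camera("wrist")
m=manip.camera_model("wrist");np.savez("pics/w2.npz",**{k:np.array(m[k]) for k in "KRt"})
for n,p in zip("tsw",(a,b,c)):cv2.imwrite(f"pics/{n}2.png",p)
R=lambda p,f:cv2.resize(p,None,fx=f,fy=f,interpolation=cv2.INTER_CUBIC)
o=np.zeros((600,800,3),np.uint8)
x=R(b[140:290,240:340],4);o[:600,:400]=x
o[:300,400:]=R(a[160:235,210:310],4); o[300:,400:]=R(c[150:300,200:400],2)
cv2.imwrite("pics/m2.png",o)
E
```

```text
[457.07855342  85.62138676 211.37654756] [ 3.14144090e+00 -2.69748059e-05 -1.11306886e-01] [ 0.09641965 -0.05038074 -1.53811957] 13.938118299930487
```

View pics/m2.png

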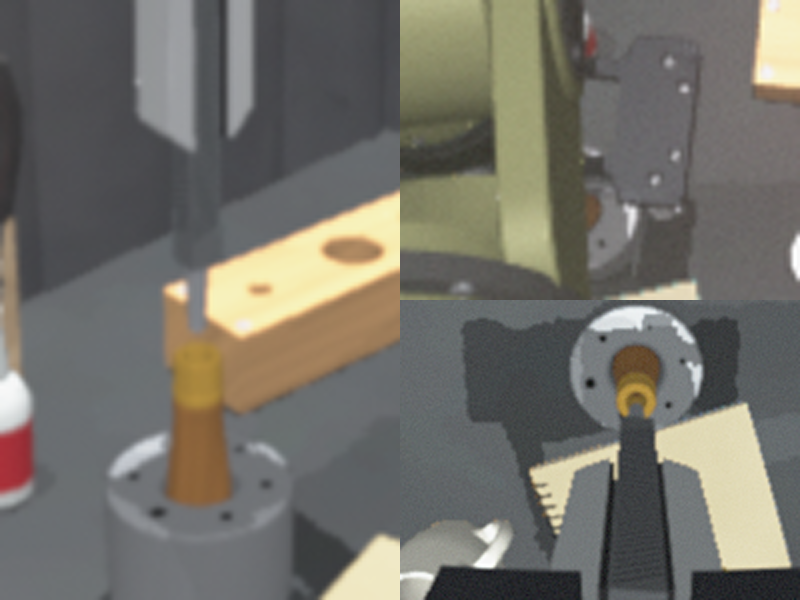

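Scene (left): the tang hangs at column ≈198 and the ferrule mouth is at ≈198, so they line up. In the wrist view (lower right) the tang and mouth are both at column ≈637. One closer crop for the sub-millimetre offset.

```bash
python3 - <<'E'
import cv2,numpy as np
R=lambda p,f:cv2.resize(p,None,fx=f,fy=f,interpolation=cv2.INTER_CUBIC)
b=cv2.imread("pics/s2.png");c=cv2.imread("pics/w2.png")
o=np.hstack([R(b[190:250,270:310],10),R(c[180:240,295:335],10)])
cv2.imwrite("pics/m3.png",o)
E
```

```text
(no output)
```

View pics/m3.png

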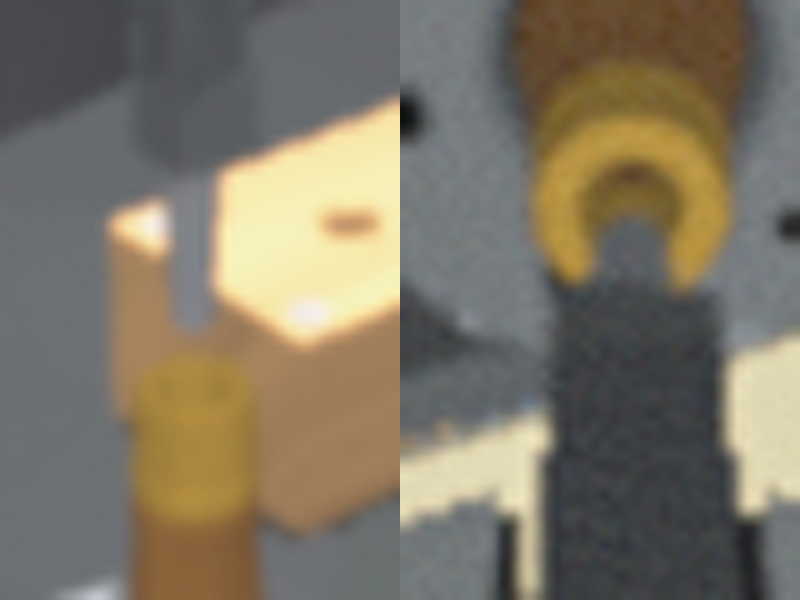

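Scene crop: tang at ≈192, mouth at ≈195, at 6.4 px/mm. Wrist crop: tang at ≈633, mouth at ≈633, at 10 px/mm. That leaves about 0.5 mm in x, well inside the play. I'll start down gently.

jog_arm(rows=[0,0,0,0,0,0,1,0,0,0,0,0,0,1,0,0,-0.4,0,0,0,1,0,0,0,0,0,0,1])

```text
clock: 5.55
eef_pos: [456.3, 86.3, 206.7]
eef_rot: [3.141, 0.001, -0.111]
wrist_force: [-0.9, -0.5, -1.8]
finger_gap: 13.6
finger_force: 60.0
```

```bash
python3 - <<'E'
from cell import manip
import cv2,numpy as np
R=lambda p,f:cv2.resize(p,None,fx=f,fy=f,interpolation=cv2.INTER_CUBIC)
b,_=manip.camera("scene");c,_=manip.camera("wrist");print(manip.read_state()["eef_pos"])
cv2.imwrite("pics/m4.png",np.hstack([R(b[190:250,270:310],10),R(c[180:240,295:335],10)]))
E
```

```text
[456.4180446   86.37075948 207.18486502]
```

View pics/m4.png

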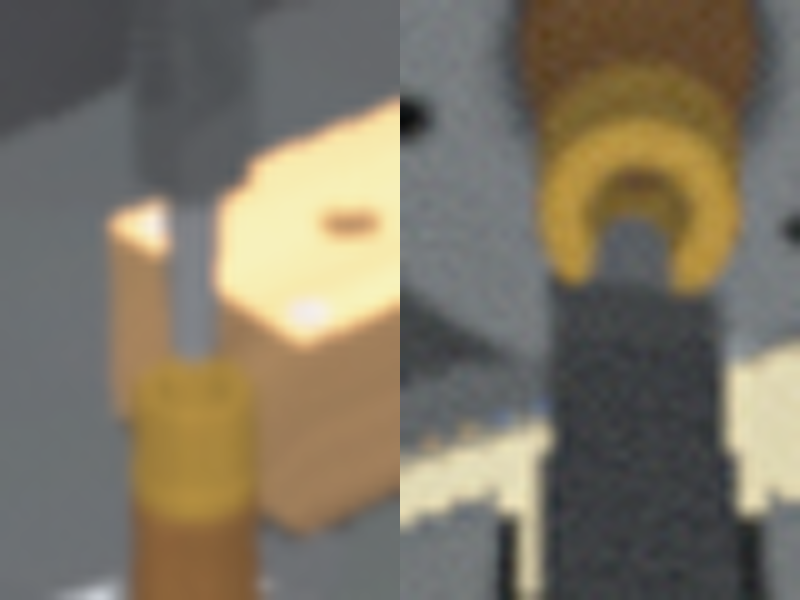

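Scene: tang at 194, mouth at 195. Wrist: tang at 633, mouth at 640, so about 0.6 mm toward −y. I'll correct that and insert.

jog_arm(rows=[0,-0.05,-0.1,0,0,0,1,0,0,-0.3,0,0,0,1,0,0,-0.3,0,0,0,1,0,0,-0.3,0,0,0,1,0,0,-0.3,0,0,0,1,0,0,0,0,0,0,1])

```text
clock: 6.15
eef_pos: [456.2, 85.8, 193.7]
eef_rot: [3.141, 0.001, -0.111]
wrist_force: [0.1, -0.7, -1.6]
finger_gap: 13.2
finger_force: 60.0
```

jog_arm(rows=[0,0,-0.3,0,0,0,1,0,0,-0.3,0,0,0,1,0,0,-0.3,0,0,0,1,0,0,-0.2,0,0,0,1,0,0,-0.1,0,0,0,1,0,0,0,0,0,0,1])

```text
clock: 6.65
eef_pos: [456.4, 85.9, 182.2]
eef_rot: [3.141, 0.0, -0.111]
wrist_force: [-0.1, -0.2, -0.8]
finger_gap: 13.3
finger_force: 60.0
```

jog_arm(rows=[0,0,-0.1,0,0,0,1,0,0,-0.1,0,0,0,1,0,0,-0.1,0,0,0,1,0,0,-0.1,0,0,0,1,0,0,-0.1,0,0,0,1,0,0,0,0,0,0,1,0,0,0,0,0,0,1])

```text
clock: 7.23
eef_pos: [456.5, 85.9, 177.4]
eef_rot: [-3.142, 0.0, -0.111]
wrist_force: [0.2, 0.5, -0.6]
finger_gap: 13.2
finger_force: 60.0
```

jog_arm(rows=[0,0,-0.1,0,0,0,1,0,0,-0.1,0,0,0,1,0,0,-0.1,0,0,0,1,0,0,0,0,0,0,1,0,0,0,0,0,0,1])

```text
clock: 7.65
eef_pos: [456.7, 85.9, 174.6]
eef_rot: [-3.141, -0.0, -0.111]
wrist_force: [0.6, -0.3, 1.9]
finger_gap: 13.6
finger_force: 60.0
```

jog_arm(rows=[0,0,-0.1,0,0,0,1,0,0,-0.1,0,0,0,1,0,0,-0.1,0,0,0,1,0,0,0,0,0,0,1,0,0,0,0,0,0,1])

```text
clock: 8.07
eef_pos: [456.8, 85.9, 171.8]
eef_rot: [-3.141, -0.001, -0.111]
wrist_force: [0.3, -0.8, 5.9]
finger_gap: 13.3
finger_force: 60.0
```

jog_arm(rows=[0,0,-0.1,0,0,0,1,0,0,-0.1,0,0,0,1,0,0,-0.1,0,0,0,1,0,0,0,0,0,0,1,0,0,0,0,0,0,1])

```text
clock: 8.48
eef_pos: [457.1, 85.9, 169.4]
eef_rot: [-3.141, -0.002, -0.11]
wrist_force: [-0.3, -1.3, 11.7]
finger_gap: 13.5
finger_force: 60.0
```

jog_arm(rows=[0,0,-0.1,0,0,0,1,0,0,-0.1,0,0,0,1,0,0,0,0,0,0,1,0,0,0,0,0,0,1])

```text
clock: 8.82
eef_pos: [457.3, 85.9, 167.7]
eef_rot: [-3.141, -0.003, -0.111]
wrist_force: [-0.2, -1.2, 15.1]
finger_gap: 13.5
finger_force: 60.0
```

jog_arm(rows=[0,0,-0.1,0,0,0,1,0,0,-0.1,0,0,0,1,0,0,0,0,0,0,1,0,0,0,0,0,0,1])

```text
clock: 9.15
eef_pos: [457.5, 85.9, 166.2]
eef_rot: [-3.141, -0.003, -0.111]
wrist_force: [-1.4, -1.2, 19.2]
finger_gap: 13.2
finger_force: 60.0
```

```bash
python3 - <<'E'
from cell import manip
import cv2,numpy as np
R=lambda p,f:cv2.resize(p,None,fx=f,fy=f,interpolation=cv2.INTER_CUBIC)
b,_=manip.camera("scene");c,_=manip.camera("wrist");s=manip.read_state();print(s["eef_pos"],s["wrist_force"])
cv2.imwrite("pics/m5.png",np.hstack([R(b[190:250,270:310],10),R(c[180:240,295:335],10)]))
E
```

```text
[457.48343089  85.93324935 166.17424352] [-0.87884011 -1.39887986 19.39097172]
```

View pics/m5.png

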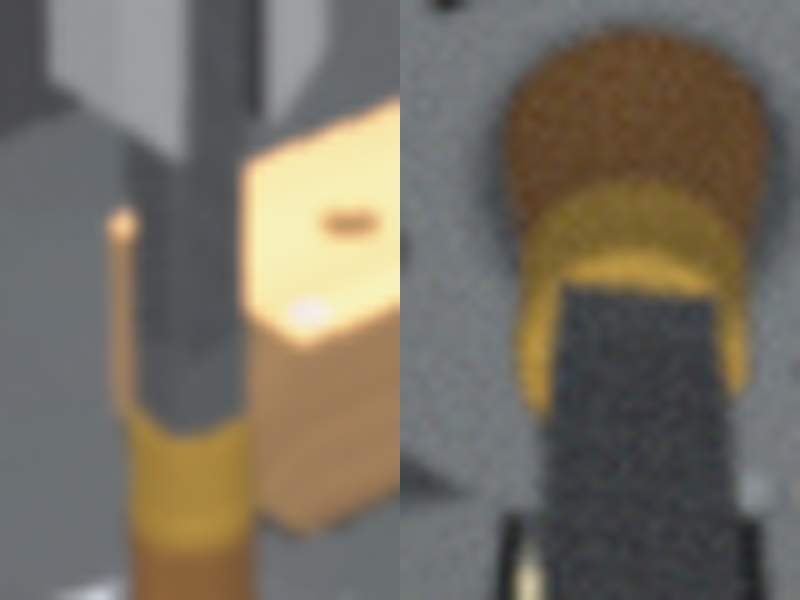

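The scene crop shows the shoulder at the ferrule face (row ≈435). The ferrule's lower edge has dropped about 30 px, which is roughly 5 mm of cushion travel. I'll push a little more for certainty.

jog_arm(rows=[0,0,-0.05,0,0,0,1,0,0,-0.05,0,0,0,1,0,0,0,0,0,0,1,0,0,0,0,0,0,1])

```text
clock: 9.58
eef_pos: [457.6, 85.9, 165.3]
eef_rot: [-3.141, -0.004, -0.111]
wrist_force: [-2.4, -1.1, 20.7]
finger_gap: 13.1
finger_force: 60.0
```

jog_arm(rows=[0,0,-0.05,0,0,0,1,0,0,-0.05,0,0,0,1,0,0,0,0,0,0,1,0,0,0,0,0,0,1])

```text
clock: 9.92
eef_pos: [457.7, 86.0, 164.6]
eef_rot: [-3.141, -0.004, -0.111]
wrist_force: [-2.5, -1.3, 24.3]
finger_gap: 13.3
finger_force: 60.0
```

Force is now 24.3 N plus the ~2 N offset, and the slope has stiffened, so the tang is seated. I'll dwell briefly, then lift.

jog_arm(rows=[0,0,0,0,0,0,1,0,0,0.2,0,0,0,1,0,0,0.4,0,0,0,1,0,0,0.8,0,0,0,1,0,0,1.2,0,0,0,1,0,0,1.6,0,0,0,1,0,0,1.6,0,0,0,1,0,0,1.2,0,0,0,1,0,0,0.5,0,0,0,1,0,0,0,0,0,0,1,0,0,0,0,0,0,1,0,0,0,0,0,0,1,0,0,0,0,0,0,1])

```text
clock: 11.0
eef_pos: [456.2, 85.9, 236.6]
eef_rot: [3.141, 0.002, -0.111]
wrist_force: [0.0, -0.2, -1.8]
finger_gap: 13.4
finger_force: 60.0
```

```bash
python3 - <<'E'
from cell import manip
import cv2,numpy as np
R=lambda p,f:cv2.resize(p,None,fx=f,fy=f,interpolation=cv2.INTER_CUBIC)
b,_=manip.camera("scene");c,_=manip.camera("wrist");s=manip.read_state();print(s["eef_pos"],s["wrist_force"])
cv2.imwrite("pics/m6.png",np.hstack([R(b[130:250,250:330],5),R(c[150:270,275:355],5)]))
E
```

```text
[456.32373873  85.89805536 236.8955464 ] [ 0.90112117 -0.03175285 -1.75532049]
```

View pics/m6.png

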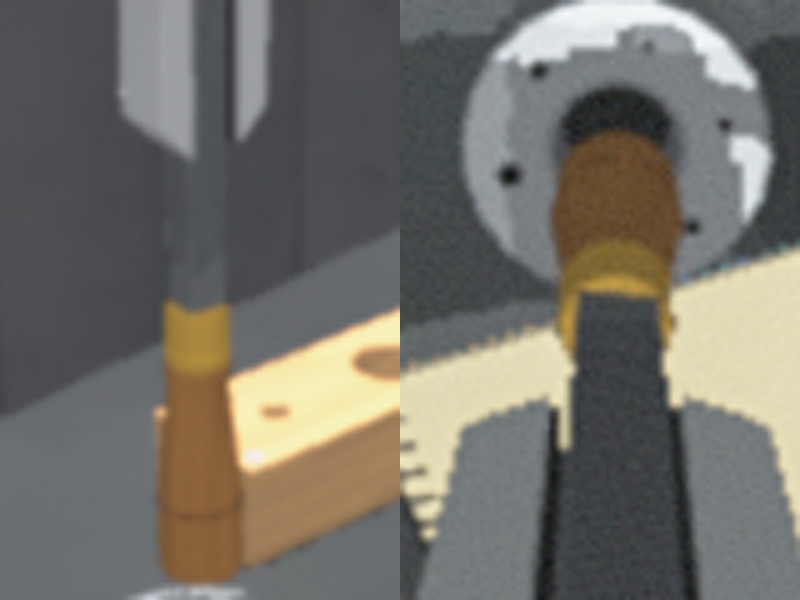

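The handle hangs on the tang in line with the file; its butt shows at scene crop (200,582). I'll check the lean numerically by projecting expected axis points.

```bash
python3 - <<'E'
from h import *
def P(X):
    c=S["R"]@np.array(X,float)+S["t"];p=S["K"]@(c/c[2]);return (p[:2]-[250,130]+.5)*5-.5
v=S["R"][2,:2];v=v/np.linalg.norm(v)
for z in(85.5,104,157.5,177.5,215): print(z,P([456.4,85.9,z]))
print("butt front rim",P([*(np.array([456.4,85.9])-13*v),85.5]))
print("ferrule",[P([*(np.array([456.4,85.9])-9.5*v),z])[1] for z in(177.5,157.5)])
E
```

```text
85.5 [198.86268852 562.47057508]
104 [198.41604408 511.39257139]
157.5 [197.06269944 356.62485222]
177.5 [196.53177496 295.90863203]
215 [195.49681113 177.55075997]
butt front rim [195.72038758 586.30780573]
ferrule [np.float64(311.15905801695544), np.float64(372.3857800349464)]
```

Projections match the picture within a couple of pixels, so the assembly is straight. I'll carry it to the empty hole.

jog_arm(rows=[0.37,-0.8,0,0,0,0,1,0.93,-2,0,0,0,0,1,1.31,-2.81,0,0,0,0,1,1.5,-3.21,0,0,0,0,1,1.5,-3.21,0,0,0,0,1,1.5,-3.21,0,0,0,0,1,1.31,-2.81,0,0,0,0,1,0.92,-2.02,0,0,0,0,1,0,0,0,0,0,0,1,0,0,0,0,0,0,1,0,0,0,0,0,0,1,0,0,-1,0,0,0,1,0,0,-1.5,0,0,0,1,0,0,-0.8,0,0,0,1,0,0,0,0,0,0,1,0,0,0,0,0,0,1])

```text
clock: 12.43
eef_pos: [549.8, -114.3, 204.3]
eef_rot: [-3.141, 0.001, -0.11]
wrist_force: [-0.1, 0.0, -1.6]
finger_gap: 13.3
finger_force: 60.0
```

```bash
python3 - <<'E'
from cell import manip
import cv2,numpy as np
from h import *
b,_=manip.camera("scene");s=manip.read_state();print(s["eef_pos"],s["wrist_force"]);cv2.imwrite("pics/s7.png",b)
x,y,z=s["eef_pos"]
def P(X):
    c=S["R"]@np.array(X,float)+S["t"];p=S["K"]@(c/c[2]);return p[:2]
hsv=cv2.cvtColor(b,cv2.COLOR_BGR2HSV)
for dz in(-66,-72,-140):   # ferrule, then butt: compare predicted axis column with the colour edges
    p=P([x,y,z+dz]);r=int(round(p[1]));print(dz,p); c0=int(p[0]); print(hsv[r,c0-14:c0+15,:].tolist() if dz!=-72 else "")
E
```

```text
[ 550.03908309 -114.51672874  204.89087022] [ 0.03973194 -0.36169017 -0.9092224 ]
-66 [328.87895916 155.6407516 ]
[[120, 15, 84], [120, 12, 83], [120, 12, 82], [120, 15, 83], [114, 16, 82], [120, 13, 81], [120, 16, 82], [120, 13, 81], [120, 10, 80], [15, 30, 85], [19, 124, 117], [20, 156, 150], [20, 159, 162], [20, 155, 165], [20, 147, 166], [20, 148, 167], [20, 154, 169], [20, 157, 172], [20, 158, 168], [20, 144, 150], [18, 79, 103], [135, 7, 73], [120, 17, 76], [120, 16, 79], [114, 16, 80], [114, 16, 81], [114, 15, 83], [120, 12, 83], [120, 12, 83]]
-72 [328.7793679 158.5949941]

-140 [327.69255332 190.8339056 ]
[[102, 12, 109], [98, 9, 109], [98, 9, 109], [102, 12, 109], [105, 14, 110], [110, 14, 110], [108, 12, 109], [0, 2, 105], [14, 58, 109], [15, 123, 120], [15, 144, 126], [15, 146, 131], [15, 148, 138], [15, 148, 140], [15, 147, 139], [15, 146, 141], [15, 148, 140], [15, 148, 138], [15, 149, 137], [15, 148, 140], [15, 144, 140], [15, 127, 187], [20, 102, 242], [21, 97, 243], [17, 108, 231], [16, 115, 218], [15, 114, 197], [15, 115, 182], [15, 120, 157]]
```

On axis over the hole, with the butt at about z = 53. Lowering.

jog_arm(rows=[0,0,-0.5,0,0,0,1,0,0,-0.5,0,0,0,1,0,0,-0.5,0,0,0,1,0,0,-0.5,0,0,0,1,0,0,0,0,0,0,1,0,0,0,0,0,0,1])

```text
clock: 12.98
eef_pos: [549.8, -114.8, 184.1]
eef_rot: [-3.141, 0.001, -0.111]
wrist_force: [0.2, -0.4, -2.0]
finger_gap: 13.6
finger_force: 60.0
```

jog_arm(rows=[0,0,-0.5,0,0,0,1,0,0,-0.5,0,0,0,1,0,0,-0.4,0,0,0,1,0,0,-0.3,0,0,0,1,0,0,0,0,0,0,1,0,0,0,0,0,0,1])

```text
clock: 13.48
eef_pos: [549.9, -114.8, 167.3]
eef_rot: [-3.142, 0.0, -0.111]
wrist_force: [-0.1, -1.5, -3.4]
finger_gap: 13.2
finger_force: 60.0
```

jog_arm(rows=[0,0,-0.1,0,0,0,1,0,0,-0.1,0,0,0,1,0,0,-0.1,0,0,0,1,0,0,0,0,0,0,1,0,0,0,0,0,0,1])

```text
clock: 13.9
eef_pos: [549.9, -114.8, 164.4]
eef_rot: [3.142, 0.0, -0.111]
wrist_force: [-1.1, -0.8, -2.4]
finger_gap: 13.0
finger_force: 60.0
```

Step until floor contact.

jog_arm(rows=[0,0,-0.05,0,0,0,1,0,0,-0.05,0,0,0,1,0,0,0,0,0,0,1,0,0,0,0,0,0,1])

```text
clock: 14.23
eef_pos: [549.9, -114.8, 163.5]
eef_rot: [3.142, -0.0, -0.111]
wrist_force: [-0.0, 0.2, -1.9]
finger_gap: 13.2
finger_force: 60.0
```

jog_arm(rows=[0,0,-0.05,0,0,0,1,0,0,-0.05,0,0,0,1,0,0,0,0,0,0,1,0,0,0,0,0,0,1])

```text
clock: 14.57
eef_pos: [550.2, -114.9, 163.4]
eef_rot: [3.141, -0.001, -0.111]
wrist_force: [-2.5, 0.0, 5.6]
finger_gap: 13.5
finger_force: 60.0
```

Floor contact at the expected height (TCP 163.4). I'll hold, ease off, open, and look at the reading before rising.

jog_arm(rows=[0,0,0,0,0,0,1,0,0,0.05,0,0,0,1,0,0,0,0,0,0,1,0,0,0,0,0,0,0.7,0,0,0,0,0,0,0.5,0,0,0,0,0,0,0.3,0,0,0,0,0,0,0.3,0,0,0,0,0,0,0.3,0,0,0,0,0,0,0.3,0,0,0,0,0,0,0.3])

```text
clock: 15.4
eef_pos: [549.9, -114.8, 162.9]
eef_rot: [-3.142, 0.0, -0.111]
wrist_force: [-0.5, 0.4, -0.1]
finger_gap: 56.7
finger_force: 0.0
```

jog_arm(rows=[0,0,0.5,0,0,0,0.3,0,0,1.5,0,0,0,0.3,0,0,2,0,0,0,0.3,0,0,2,0,0,0,0.3,0,0,2,0,0,0,0.3,0,0,2,0,0,0,0.3,0,0,1,0,0,0,0.3,-2,0,0,0,0,0,0.3,-3,0,0,0,0,0,0.3,-3,0,0,0,0,0,0.3,-3,0,0,0,0,0,0.3,-2,0,0,0,0,0,0.3,0,0,0,0,0,0,0.3,0,0,0,0,0,0,0.3])

```text
clock: 16.57
eef_pos: [419.7, -114.9, 273.4]
eef_rot: [3.141, -0.001, -0.111]
wrist_force: [-0.1, -0.1, 0.8]
finger_gap: 65.5
finger_force: 0.0
```

```bash
python3 - <<'E'
from cell import manip
import cv2,numpy as np
from h import *
b,_=manip.camera("scene");s=manip.read_state();print(s["eef_pos"],s["wrist_force"]);cv2.imwrite("pics/s8.png",b)
def P(X):
    c=S["R"]@np.array(X,float)+S["t"];p=S["K"]@(c/c[2]);return p[:2]
hsv=cv2.cvtColor(b,cv2.COLOR_BGR2HSV).astype(int)
for z,f in((99,(20,100)),(94,(20,100)),(60,(15,125))):
    p=P([549.9,-114.8,z]);r=int(round(p[1]));row=hsv[r,int(p[0])-15:int(p[0])+16];ok=np.where((abs(row[:,0]-f[0])<4)&(row[:,1]>f[1]))[0]+int(p[0])-15
    print(z,p,ok)
for z in(215,190,150,115):
    p=P([549.9,-114.8,z]);r=int(round(p[1]));print(z,p,hsv[r,int(p[0])-9:int(p[0])+10,2])
E
```

```text
[ 420.18808138 -114.90267854  273.17135751] [-0.33200241  1.07667921  0.20962462]
99 [328.38051929 174.91802287] [324 325 326 327 328 329 330 331 332 333]
94 [328.30044698 177.28183338] [324 325 326 327 328 329 330 331 332 333]
60 [327.76657721 193.04217522] [324 325 326 327 328 329 330 331 332 333 342]
215 [330.36008236 116.47944414] [82 81 81 82 76 67 78 85 88 95 99 98 93 88 83 75 78 79 79]
190 [329.91268217 129.68712219] [82 82 81 79 78 78 81 81 82 86 94 91 88 88 85 78 74 77 78]
150 [329.22121335 150.09993731] [81 82 83 82 80 74 79 82 85 94 90 86 86 84 77 72 74 76 78]
115 [328.63951835 167.27212494] [80 81 81 81 80 80 85 90 91 94 91 90 90 95 97 83 74 78 80]
```

The file stands upright at the predicted pixels, and the robot is clear of it.

```bash
python3 -c "
from cell import manip
print(manip.sign_off())"
```

```text
the job is handed in; nothing more can be done
None
```

I drove the tang home at about 26 N, then set the file handle-down on the floor of the rack's large hole, where it stands upright. I released it and handed the job in at about 16.6 s; the hand-in returned no verdict.

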